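# Load the ward transfer chest

### The arm

A 6-joint arm with a two-finger parallel gripper is mounted at the origin on the work surface. World frame = base frame: x ahead of the robot, y to its left, z up, the work surface at z = 0. Lengths are in m, angles in rad, forces in N, time in s.
With the tool pointing down it reaches from about 0.35 to 0.775 m from the base axis. Payload 7.3 kg.
Tool frame: the origin (TCP) lies at the very end of the fingers, on their centre line; the grasp point (between the pads) lies 19 mm behind it; z points along the fingers, y is the direction in which the jaws open and shut (so a half turn about z gives the same grasp; the last joint's range is limited). The gripper opens to 92 mm and grips with 3 to 60 N. Pads are 19 mm wide; open, the fingers measure 130 mm over their backs; the gripper's body (75 mm by 190 mm) begins 47 mm behind the grasp point.
Start: joints at [-1.452, 0.342, 1.524, -0, 1.275, -0.146], TCP at [0.137, -0.507, 0.227] pointing down, gripper open.
Joint ranges: [-2.53, 2.53], [-0.77, 2.02], [0.04, 2.7], [-1, 4.14], [0.28, 2.66], [-3.11, 3.11]. Speed limits (rad/s): [2.57, 2.57, 3.14, 3.14, 3.14, 3.14].

### API

Orientations are given as [roll, pitch, yaw] about the fixed x, y, z axes, in that order (R = Rz(yaw) Ry(pitch) Rx(roll)).
In Python, from cell import observe, read_camera, camera_info, hand_in gives the robot as it stands.
- The arm moves only by the tool jog_arm, never from a script. Its argument "rows" is one flat list of numbers, 5 for each row, row after row: the finger opening in mm, from 0 to 91.8, then the shift along the tool's x, y, z in mm, then the turn about the tool's z in degrees. In form: [gripper, tx, ty, tz, roll, gripper, tx, ty, tz, roll, ...]. A call has 1 to 20 rows; each row shifts and turns the commanded pose from where the row before left it, along the tool's axes as they then stand; what a row does not reach is not made up. A row lasts 1/10 s, in which the tool goes at most 50 mm and 8.59 degrees, less where a joint would pass 70% of its speed; a pose out of reach is approached as far as the arm can. A call with a gripper value outside its range is refused whole. The fingers move at their own pace and stop on an object; "grip_force" is the grip in N (left out, the last holds). Time passes only in rows, so rows that do not move let the fingers close. It gives the time, the measured TCP pose, the force and the opening at its end, in the units of the state.
- observe(): the state, without advancing time (a new reading comes with each control period).
- read_camera(name): name is "scene" or "top" or "wrist"; returns (picture, depth): 400x640x3 uint8, red, green, blue; 400x640 float32, m along the optical axis (not along the pixel's ray), 0 where there is no reading.
- camera_info(name): a dict with "fx", "fy", "cx", "cy" (pixels), "extrinsics" (4x4, takes a point from camera to world coordinates); the wrist camera has in their place "tool_from_camera" (4x4, takes a point from camera to tool coordinates, whose origin is the TCP and whose axes are the flange's). Camera axes: x right, y up, looking along -z (the intrinsics and any distortion apply to the point x, -y, -z); pixel columns grow to the right and rows downward; lengths in m; the calibration is good to about 2 mm. A picture is of the moment at which its call begins: read the wrist's pose just before it. camera_info takes no time and is no camera call.
- hand_in(): hands the job in, once; it reports no verdict.
The state is a dict: "time": time; "qpos": joint angles; "qvel": joint speeds; "joint_efforts": joint torques, N m; "tool_pos": TCP position; "tool_rot": TCP orientation; "contact_force": force on the tool from outside, world axes, zero at the start; "torque": the same for the moment, N m; "opening": finger opening in m.
Only numpy, scipy, OpenCV 4.12 (cv2) and the standard library are available. Lean on these libraries where they do the work, as an engineer would, in place of code of your own. Each camera call takes 0.05 s, during which the arm holds its last target. There are 200 camera calls.

### The job

Load the grey transfer chest for the ward: draw the locking pin and hang it upright in the parking notch on the end of the chest, lift the sliding cover over the bump and slide it fully open, then stand every small amber bottle upright on the floor of the well. Finally slide the cover back and lift it over the bump so that it drops home, fully closed; leave the pin parked, since the pharmacist locks up after checking. Do not disturb the carton, the infusion bottle or the dish.

Things in the scene. Friction and masses are not known exactly. Their poses are not given: they have to be found in the camera images.
- chest_ref (a point): grey painted steel transfer chest, fixed on the counter: 136 mm wide (its x), 469 mm long (its y), 86 mm high. This point lies on its top face; its x looks away from the robot, y to the robot's left, z up, turned by up to 6 degrees; 'chest y' below is measured from here. Chest y -245 to 0 is a closed deck, level with the wall tops; +y of it is the open-topped well.
- well (a point): centre of the well's floor (chest y +108 mm, floor 8 mm above the counter), axes as the chest's. Inside, the well is 120 mm in x and 216 mm in y (chest y 0 to +216), 78 mm deep, with walls 8 mm thick
- ridge (a point): middle of the top of the detent bump: a fixed dark steel ridge across the deck, 8 mm high, 12 mm thick (chest y -29 to -17 mm), 90 mm long in x
- bore (a point): mouth, on the deck at chest y -44 mm, of the 16 mm square vertical bore that the locking pin stands in at the start
- notch (a point): parking notch: a slot 18 mm wide (in x) in a flat dark bracket, 50 mm wide and 8 mm thick, that sticks out from the chest's +y end; open above, below and towards +y. This point is on the bracket's top (91 mm above the counter), on the slot's middle line, at chest y +248 mm, 9 mm from the slot's closed end and 22 mm from its open end. The parked pin hangs here by its collar.
- pin_grip (a point): loose steel locking pin, 0.12 kg, upright in its bore at the start: shank 12 mm thick, 66 mm long, under a collar 34 mm across and 5 mm thick; above it a round grip 24 mm across, 45 mm tall. Point: middle of the grip, 30 mm above the collar's underside, 96 mm above the tip, z up the pin. It starts with the collar on the cover's tab, the tip 49 mm under the deck; 70 mm of straight lift frees it.
- pin_collar (a point): centre of the underside of the pin's collar, 30 mm below pin_grip along the pin
- cover_handle (a point): middle of the bar handle of the aluminium sliding cover (0.5 kg): a round bar 16 mm thick, 106 mm long along the chest's x, on two posts 90 mm apart, 36 mm above the cover's plate; 139 mm above the counter and at chest y +105 mm when closed. The plate is 132 by 242 mm, 6 mm thick, its top 103 mm above the counter; it stays level. Axes as the chest's.
- cover_lip (a point): foot of the lip, 10 mm thick, turned down to the deck along the cover's -y edge. Closed, it stands 3 mm behind the ridge, which blocks it: lift the cover straight up by 10 to 25 mm, carry it 30 mm or more along chest -y until the lip is past the ridge, lower it; it then slides freely, the ridge under the plate. Closing needs the same lift; over its closed place the cover drops by its weight.
- cover_tab (a point): top of the cover's tab, at its 18 mm square hole that the pin passes through; the tab, 48 mm wide, reaches 56 mm out from the cover's -y edge. With the pin in, the cover cannot slide
- cover (a joint): travel of the cover in m: 0 closed, grows as it slides towards the chest's -y, 0.225 fully open; friction 1 N
- cover_lift (a joint): height of the cover above its resting level in m: 0 down, up to 0.03; its weight (5 N) brings it down, no spring
- bottle1_mid (a point): the centre, half-way up, of a small amber glass bottle with an aluminium cap and a paper label (all bottles are alike): straight body 44 mm in diameter up to 56 mm, then a cap 28 mm in diameter up to 75 mm, 0.14 kg, with a thick heavy base; stands on the counter between the robot and the chest, z along its axis. Absent in some starts.
- bottle2_mid (a point): the centre, half-way up, of a small amber glass bottle with an aluminium cap and a paper label (all bottles are alike): straight body 44 mm in diameter up to 56 mm, then a cap 28 mm in diameter up to 75 mm, 0.14 kg, with a thick heavy base; stands on the counter between the robot and the chest, z along its axis. Absent in some starts.
- bottle3_mid (a point): the centre, half-way up, of a small amber glass bottle with an aluminium cap and a paper label (all bottles are alike): straight body 44 mm in diameter up to 56 mm, then a cap 28 mm in diameter up to 75 mm, 0.14 kg, with a thick heavy base; stands on the counter between the robot and the chest, z along its axis. Absent in some starts.
- bottle4_mid (a point): the centre, half-way up, of a small amber glass bottle with an aluminium cap and a paper label (all bottles are alike): straight body 44 mm in diameter up to 56 mm, then a cap 28 mm in diameter up to 75 mm, 0.14 kg, with a thick heavy base; stands on the counter between the robot and the chest, z along its axis. Absent in some starts.
- carton: a bystander: upright white medicine carton, 50 by 75 by 130 mm, right of the chest; origin under its centre
- infusion: a bystander: tall clear infusion bottle, 72 mm in diameter, 170 mm tall, left of the chest; origin under its centre
- dish: a bystander: steel bowl, 110 mm across, 40 mm high, near the robot on its left; origin under its centre

How it is judged:
By the outcome, as a careful person would: the job done as asked, in the order asked, and still so for the second after the job is handed in, with the robot touching nothing.
Of bottle1, bottle2, bottle3, bottle4 only 2 to 3 are there at a start; the rules pass over those that are not, and their reading is None.
At some moment in a run one of bottle1, bottle2, bottle3, bottle4 may be knocked a few centimetres aside while the robot is not near it.
It also fails if it takes over 192 s, if anything falls off the work surface, if the arm or the gripper's body presses on something with over 40 N, if the wrist force passes 120 N, or if a joint passes its speed limit or range.

## Working session

There is one attempt and no reset: what is moved stays moved. The work goes in short steps, Python scripts to look and compute and a tool call to move; the robot and the scene stay as the last step left them, time stands still between calls to the robot, and variables do not carry over. Pictures are saved under pics/ and viewed, about 12 in all and at most 16, crops included, and the job is handed in when it is done.

Besides the shell and the picture viewer there is one more tool, called after "Request:" in YAML: its name, and indented under it one key for each argument. jog_arm: Moves the arm, as the interface text tells. Its arguments: {"type":"object","properties":{"rows":{"type":"array","items":{"type":"number"}},"grip_force":{"type":"number"}},"required":["rows"]}

```bash
ls; mkdir -p pics
python3 - <<'E'
from cell import *
import cv2,numpy as np
s=observe(); print(s)
for n in("scene","top"):
    p,d=read_camera(n); cv2.imwrite(f"pics/{n}0.png",p[:,:,::-1]); np.save(f"{n}_d.npy",d); np.save(f"{n}_p.npy",p)
    print(n,camera_info(n))
print(camera_info("wrist"))
E
```

```text
pics
{'time': 0.0, 'qpos': array([-1.45200018e+00,  3.42743347e-01,  1.52502016e+00,  3.45655289e-06,
        1.27541302e+00, -1.45991646e-01]), 'qvel': array([-2.66081633e-04,  1.32594480e-03, -4.32294156e-04, -6.39433801e-05,
        9.93024111e-04, -9.44011425e-04]), 'joint_efforts': array([-1.73217118e-04, -4.31237948e+01, -2.44224787e+01,  7.18365703e-02,
        5.58960834e-02, -1.28235056e-04]), 'tool_pos': array([ 0.13737207, -0.50628064,  0.22603317]), 'tool_rot': array([-3.14002611e+00, -2.33681077e-04,  2.64786601e-01]), 'contact_force': array([-0.13727061,  0.39068144,  0.38054749]), 'torque': array([-0.00239496, -0.0162379 ,  0.0092854 ]), 'opening': 0.09163467100057722}
scene {'fx': 375.36889650415657, 'fy': 375.36889650415657, 'cx': 323.36763781907985, 'cy': 203.8229254049803, 'extrinsics': array([[ 0.81192667, -0.40029273,  0.42490095,  0.98027822],
       [ 0.58364301,  0.5421027 , -0.60455396, -0.70020097],
       [ 0.0116586 ,  0.73884396,  0.67377569,  0.83103833],
       [ 0.        ,  0.        ,  0.        ,  1.        ]])}
top {'fx': 444.24794934216834, 'fy': 444.24794934216834, 'cx': 318.8893296341895, 'cy': 183.4107871528329, 'extrinsics': array([[ 0.00705579,  0.98200399, -0.18872833,  0.28330705],
       [-0.99995238,  0.0056564 , -0.00795244, -0.04100598],
       [-0.00674181,  0.18877545,  0.98199714,  1.33220272],
       [ 0.        ,  0.        ,  0.        ,  1.        ]])}
{'fx': 337.78369572895645, 'fy': 337.78369572895645, 'cx': 317.93901912095293, 'cy': 197.7084549407167, 'tool_from_camera': array([[ 1.00414467e-05,  9.55323105e-01,  2.95563472e-01,
         8.02392372e-02],
       [ 9.99999529e-01, -2.96538141e-04,  9.24499547e-04,
        -5.40861249e-05],
       [ 9.70841620e-04,  2.95563323e-01, -9.55322657e-01,
        -1.58501572e-01],
       [ 0.00000000e+00,  0.00000000e+00,  0.00000000e+00,
         1.00000000e+00]])}
```

View pics/top0.png

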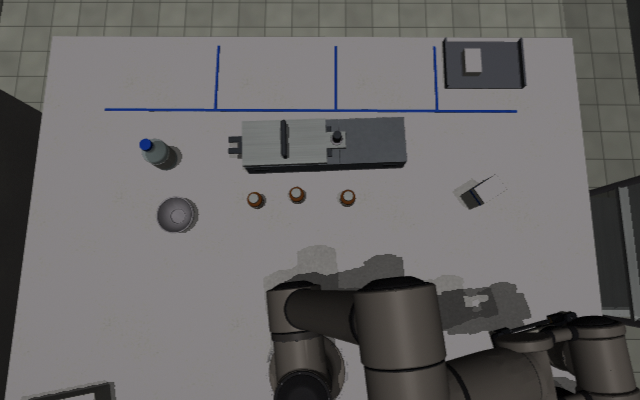

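View pics/scene0.png

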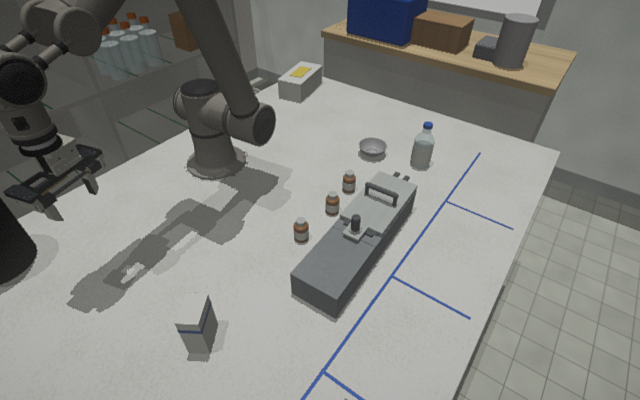

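The top view shows the chest at columns 228–406, rows 118–172. The pin is near (337,137) and the handle bar near (284,138). Three bottles stand near (255,199), (297,194) and (348,197), with the dish at (177,214), the infusion bottle at (158,152) and the carton at (480,190).

```bash
cat > h.py <<'E'
from cell import *
import cv2, numpy as np
from scipy.spatial.transform import Rotation as R
def cloud(n, save=None):
    s=observe(); p,d=read_camera(n); c=camera_info(n)
    if save: cv2.imwrite(save,p[:,:,::-1])
    if n=="wrist":
        T=np.eye(4); T[:3,:3]=R.from_euler('xyz',s['tool_rot']).as_matrix(); T[:3,3]=s['tool_pos']
        E=T@c["tool_from_camera"]
    else: E=c["extrinsics"]
    v,u=np.mgrid[0:400,0:640]
    P=np.stack([(u-c['cx'])/c['fx']*d,-(v-c['cy'])/c['fy']*d,-d],-1)@E[:3,:3].T+E[:3,3]
    P[d==0]=np.nan
    return p,d,P,E,c
def inr(P,x,y,z):
    with np.errstate(all='ignore'):
        return (P[...,0]>x[0])&(P[...,0]<x[1])&(P[...,1]>y[0])&(P[...,1]<y[1])&(P[...,2]>z[0])&(P[...,2]<z[1])
E
python3 - <<'E'
from h import *
p,d,P,E,c=cloud("top")
for r,cc in((138,284),(137,337),(145,370),(140,255),(199,255),(194,297),(197,348),(185,465),(152,158),(214,177),(230,220),(145,233)): print((cc,r),P[r,cc].round(3))
m=inr(P,(.4,.8),(-.4,.4),(.07,.2))
n,l,st,ce=cv2.connectedComponentsWithStats(m.astype(np.uint8))
for i in range(1,n):
    if st[i,4]>20: print(st[i],np.nanmean(P[l==i],0).round(3))
# chest: deck points
for nm,z in(("deck",(.078,.094)),("plate",(.098,.11)),("bar",(.125,.15))):
    m=inr(P,(.45,.8),(-.3,.3),z); Q=P[m]
    r=cv2.minAreaRect((Q[:,:2]*1000).astype(np.float32)); print(nm,len(Q),r,np.median(Q[:,2]))
for z in ((.045,.09),):
  m=inr(P,(.35,.56),(-.2,.3),z)
  n,l,st,ce=cv2.connectedComponentsWithStats(m.astype(np.uint8))
  for i in range(1,n):
    if st[i,4]>15:
        Q=P[l==i]; print("obj",st[i],Q.mean(0).round(3),Q.max(0).round(3),Q.min(0).round(3))
E
```

```text
(284, 138) [0.639 0.066 0.147]
(337, 137) [ 0.641 -0.081  0.152]
(370, 145) [ 0.638 -0.179  0.085]
(255, 140) [0.646 0.154 0.1  ]
(255, 199) [0.479 0.152 0.073]
(297, 194) [0.494 0.032 0.074]
(348, 197) [ 0.486 -0.115  0.074]
(465, 185) [ 0.537 -0.475 -0.   ]
(158, 152) [0.603 0.422 0.124]
(177, 214) [0.442 0.397 0.003]
(220, 230) [ 0.396  0.266 -0.004]
(233, 145) [0.658 0.236 0.006]
[ 228  117  179   52 7832] [ 0.642 -0.035  0.097]
[291 188  10  10  73] [0.498 0.037 0.075]
[343 191  10  10  69] [ 0.49  -0.113  0.075]
[248 194  10   9  72] [0.481 0.159 0.075]
deck 3580 ((596.4769287109375, -24.979339599609375), (236.3381805419922, 514.8356323242188), 2.4060287475585938) 0.08639247530078986
plate 3706 ((643.1767578125, 43.40824890136719), (133.9666748046875, 296.42138671875), 2.3815484046936035) 0.10323703913943183
bar 225 ((661.8153076171875, 5.809837341308594), (100.23369598388672, 172.15797424316406), 17.344301223754883) 0.14526168020182162
obj [289 187  15  15 180] [0.496 0.036 0.065] [0.518 0.056 0.081] [0.476 0.015 0.046]
obj [340 190  15  15 180] [ 0.488 -0.112  0.065] [ 0.509 -0.092  0.08 ] [ 0.468 -0.133  0.046]
obj [247 192  15  15 178] [0.48  0.157 0.065] [0.502 0.178 0.079] [0.461 0.137 0.048]
```

Request:
jog_arm:
  rows: [91,38,-17.3,-2,0,91,38,-17.3,-2,0,91,38,-17.3,-2,0,91,38,-17.3,-2,0,91,38,-17.3,-2,0,91,38,-17.3,-2,0,91,38,-17.3,-2,0,91,38,-17.3,-2,0,91,38,-17.3,-2,0,91,38,-17.3,-2,0,91,38,-17.3,-2,0,91,38,-17.3,-2,0,91,38,-17.3,-2,0,91,38,-17.3,-2,0,91,38,-17.3,-2,0,91,38,-17.3,-2,0]
  grip_force: 30

```text
time: 1.75
tool_pos: [0.6528, -0.0791, 0.2584]
tool_rot: [-3.141, 0.001, 0.265]
contact_force: [0.7, -0.5, 0.5]
opening: 0.0909
```

Request:
jog_arm:
  rows: [91,0,0,0,-8.58,91,0,0,0,-8.58,91,0,0,0,-8.58,91,0,0,0,-8.58,91,0,0,0,-8.58,91,0,0,0,-8.58,91,0,0,0,-8.58,91,0,0,0,-8.58,91,0,0,0,-8.58,91,0,0,0,0,91,0,0,0,0,91,0,0,0,0]

```text
time: 2.95
tool_pos: [0.6517, -0.0804, 0.2585]
tool_rot: [-3.141, 0.0, 1.61]
contact_force: [-1.1, -0.1, -0.0]
opening: 0.0912
```

```bash
cat >> h.py <<'E'
def to(x,y,z,yaw):
    "shift in current tool axes (mm) and roll (deg) to a world pose"
    s=observe(); M=R.from_euler('xyz',s['tool_rot']); d=np.array([x,y,z])-s['tool_pos']
    t=M.inv().apply(d)*1000; print("t",round(s['time'],2),"at",s['tool_pos'].round(4),"yaw",np.degrees(s['tool_rot']).round(2),"-> shift",t.round(1),"roll",round((np.degrees(s['tool_rot'][2])-yaw+180)%360-180,2))
E
python3 - <<'E'
from h import *
to(.648,-.08,.26,92.4)
p,d,P,E,c=cloud("wrist","pics/w1.png")
def circ(Q):
    (x,y),r=cv2.minEnclosingCircle((Q[:,:2]*1000).astype(np.float32)); return round(x,1),round(y,1),round(r,1)
m=inr(P,(.6,.7),(-.13,-.03),(.147,.158)); print("pin top",m.sum(),circ(P[m]),np.median(P[m][:,2]))
m=inr(P,(.56,.72),(.03,.11),(.13,.155)); Q=P[m]; print("bar",m.sum(),cv2.minAreaRect((Q[:,:2]*1000).astype(np.float32)),Q[:,2].max())
m=inr(P,(.5,.75),(-.05,.3),(.098,.108)); Q=P[m]; print("plate",m.sum(),cv2.minAreaRect((Q[:,:2]*1000).astype(np.float32)),np.median(Q[:,2]))
m=inr(P,(.5,.75),(-.4,-.12),(.08,.092)); Q=P[m]; print("deck",m.sum(),cv2.minAreaRect((Q[:,:2]*1000).astype(np.float32)),np.median(Q[:,2]))
E
```

```text
t 2.95 at [ 0.6517 -0.0804  0.2585] yaw [-179.98    0.     92.22] -> shift [ 0.6 -3.7 -1.5] roll -0.18
pin top 644 (648.7, -79.5, 11.8) 0.15322060708503452
bar 910 ((642.1583862304688, 62.251827239990234), (102.49752807617188, 4.102257251739502), 1.913504958152771) 0.14710653783962507
plate 21445 ((644.8023071289062, 11.377887725830078), (132.7880096435547, 124.32524871826172), 2.147274971008301) 0.10347906460281753
deck 11828 ((653.980224609375, -199.00192260742188), (136.1821746826172, 163.38284301757812), 2.484121561050415) 0.08627073552729386
```

View pics/w1.png

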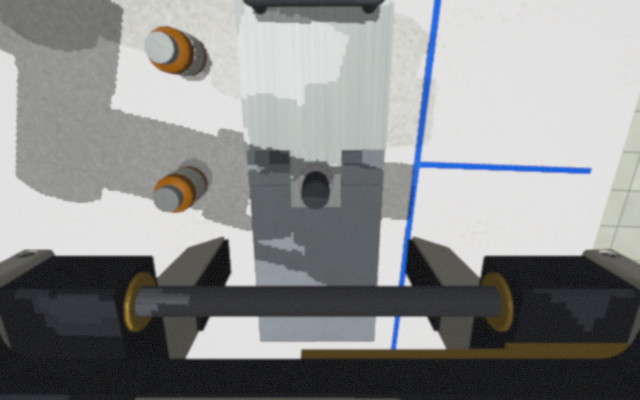

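The wrist view shows the pin at (316,189) on the tab, the handle at the top edge, and two bottles on the left. The pin's measured position agrees with the chest model to within 0.5 mm.

Request:
jog_arm:
  rows: [60,0.9,-3.0,0,-0.2,60,0,0,36,0,60,0,0,36,0,60,0,0,36,0,60,0,0,30,0,60,0,0,6,0,60,0,0,0,0,60,0,0,0,0,10,0,0,0,0,10,0,0,0,0,10,0,0,0,0,10,0,0,0,0,10,0,0,0,0,10,0,0,0,0,10,0,0,0,0]
  grip_force: 25

```text
time: 4.5
tool_pos: [0.6488, -0.0797, 0.1149]
tool_rot: [3.141, 0.0, 1.616]
contact_force: [0.3, -0.6, 1.6]
opening: 0.0234
```

Request:
jog_arm:
  rows: [10,0,0,-5,0,10,0,0,-10,0,10,0,0,-15,0,10,0,0,-15,0,10,0,0,-15,0,10,0,0,-15,0,10,0,0,-15,0,10,0,0,-15,0,10,0,0,-10,0,10,0,0,-5,0,10,0,0,0,0,10,0,0,0,0]

```text
time: 5.7
tool_pos: [0.6485, -0.0796, 0.2341]
tool_rot: [-3.141, -0.0, 1.616]
contact_force: [0.9, 0.1, -1.1]
opening: 0.0235
```

Run:
```python
from h import *
a=np.radians(2.4); ref=np.array([.6467,-.0355]); yd=np.array([-np.sin(a),np.cos(a)])
print("bore",ref-.044*yd,"notch",ref+.248*yd,"open",ref+.27*yd)
n=ref+.262*yd
to(n[0],n[1],.235,92.4)
p,d,P,E,c=cloud("wrist","pics/w2.png")
pt,dt,PT,_,_=cloud("top","pics/t2.png")
m=inr(PT,(.55,.72),(.19,.26),(.08,.1)); Q=PT[m]; print("bracket",m.sum(),cv2.minAreaRect((Q[:,:2]*1000).astype(np.float32)) if m.sum()>5 else 0)
```

```text
bore [ 0.64854253 -0.0794614 ] notch [0.63631484 0.21228246] open [0.63539357 0.23426316]
t 5.7 at [ 0.6485 -0.0796  0.2341] yaw [-1.7994e+02 -1.0000e-02  9.2590e+01] -> shift [306.1   1.1  -0.9] roll 0.19
bracket 190 ((654.1168212890625, 214.35621643066406), (88.25965118408203, 41.0716552734375), 0.23313598334789276)
```

View pics/w2.png

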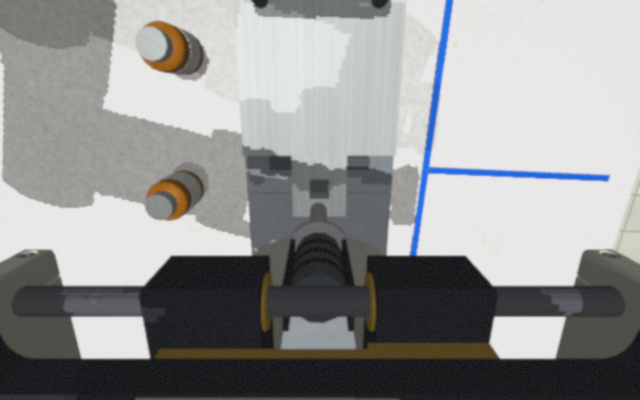

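Request:
jog_arm:
  rows: [10,0,0,-20,0.2,10,25,0,0,0,10,40,0,0,0,10,40,0,0,0,10,40,0,0,0,10,40,0,0,0,10,40,0,0,0,10,30,0,0,0,10,15,0,0,0,10,0,0,0,0,10,0,0,0,0,10,0,0,0,0]

```text
time: 7.0
tool_pos: [0.6378, 0.1883, 0.2546]
tool_rot: [-3.141, 0.001, 1.611]
contact_force: [0.1, -0.6, -1.5]
opening: 0.0234
```

Run:
```python
from h import *
p,d,P,E,c=cloud("wrist","pics/w3.png")
to(.6363,.2123,.235,92.4)
a=np.radians(2.4); ref=np.array([.6467,-.0355]); yd=np.array([-np.sin(a),np.cos(a)]); xd=np.array([np.cos(a),np.sin(a)])
Q=P[...,:2]-ref; cx,cy=Q@xd*1000,Q@yd*1000
m=(abs(P[...,2]-.091)<.006)&(cy>229)&(cy<290)&(abs(cx)<40)
print("bracket",m.sum(),"z",np.median(P[m][:,2]),"cx",cx[m].min(),cx[m].max(),"cy max",cy[m].max())
for y in range(231,275,4):
    k=m&(abs(cy-y)<2); x=np.sort(cx[k])
    if len(x)>3:
        g=np.diff(x); i=g.argmax(); print(y,len(x),x[0].round(1),x[-1].round(1),"gap",x[i].round(1),x[i+1].round(1))
```

```text
t 7.05 at [0.6378 0.1883 0.2547] yaw [-1.800e+02  3.000e-02  9.227e+01] -> shift [24.1 -0.6 19.6] roll -0.13
bracket 1626 z 0.09142192346433192 cx -25.33151281753317 24.59843098325428 cy max 269.66294460944624
231 207 -24.9 23.9 gap 0.5 1.5
235 207 -24.8 23.9 gap -9.2 -8.2
239 189 -24.7 23.8 gap -9.2 -8.2
243 138 -24.6 24.6 gap -10.1 9.2
247 137 -25.3 24.6 gap -10.0 9.1
251 136 -25.3 24.5 gap -9.9 9.2
255 136 -25.2 24.5 gap -9.9 9.1
259 145 -25.1 24.5 gap -9.8 9.1
263 156 -25.0 24.3 gap -9.8 9.1
267 141 -24.9 24.3 gap -9.7 9.1
271 34 -24.8 24.2 gap -9.7 9.0
```

View pics/w3.png

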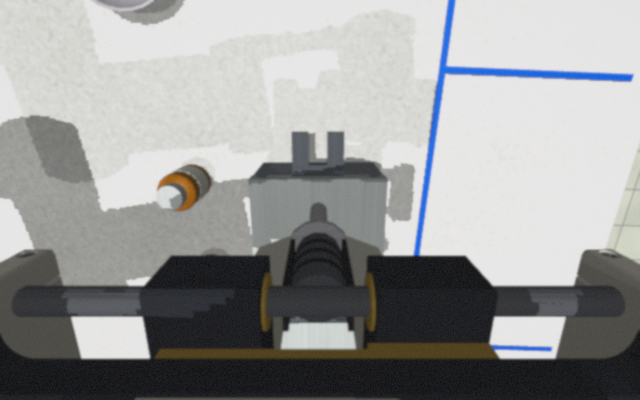

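The slot is measured at chest x −0.3 mm and the bracket top at 91.4 mm, both as the model says. I'll move over it and lower.

Request:
jog_arm:
  rows: [10,14,-0.4,0,-0.1,10,13,-0.4,0,0,10,0,0,0,0,10,0,0,20,0,10,0,0,25,0,10,0,0,20,0,10,0,0,10,0,10,0,0,0,0,10,0,0,0,0]

```text
time: 7.95
tool_pos: [0.636, 0.2172, 0.1806]
tool_rot: [3.14, -0.0, 1.614]
contact_force: [-0.0, 0.1, -1.0]
opening: 0.0234
```

```bash
python3 -c "
from h import *
to(.6359,.2153,.1029,92.4)
p,d,P,E,c=cloud('wrist'); cv2.imwrite('pics/w4.png',cv2.resize(p[100:300,200:440,::-1],None,fx=3,fy=3))"
```

```text
t 7.95 at [0.636  0.2172 0.1806] yaw [ 1.7992e+02 -1.0000e-02  9.2500e+01] -> shift [-1.9 -0.3 77.7] roll 0.1
```

View pics/w4.png

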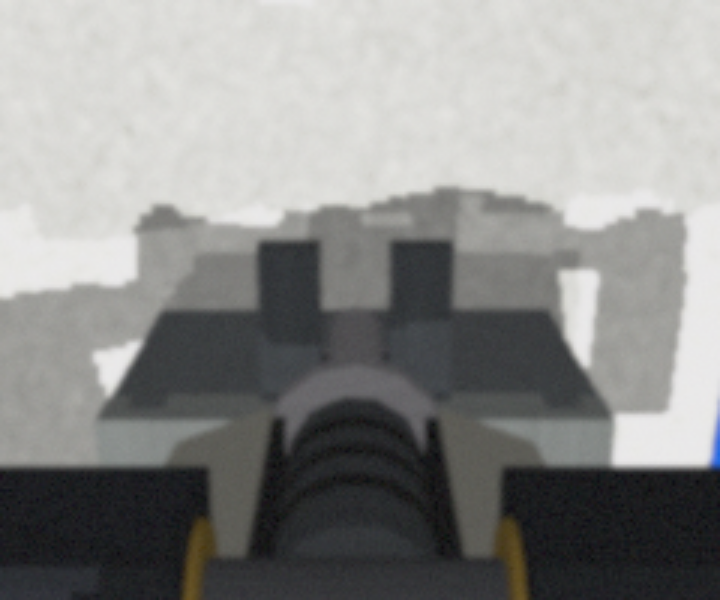

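The shank (column 355) is centred between the slot edges (320 and 392), so I'll lower it to seat.

Request:
jog_arm:
  rows: [10,-1.0,-0.2,10,0,10,0,0,15,0,10,0,0,15,0,10,0,0,15,0,10,0,0,12,0,10,0,0,7,0,10,0,0,3,0,10,0,0,0,0,10,0,0,0,0,10,0,0,0,0]

```text
time: 9.0
tool_pos: [0.6357, 0.2161, 0.1031]
tool_rot: [3.141, -0.0, 1.614]
contact_force: [0.6, -0.7, -0.8]
opening: 0.0234
```

Request:
jog_arm:
  rows: [10,0,0,0.5,0,10,0,0,0,0,60,0,0,0,0,60,0,0,0,0,60,0,0,0,0,60,0,0,0,0,60,0,0,-10,0,60,0,0,-30,0,60,0,0,-40,0,60,0,0,-40,0,60,0,0,-30,0,60,0,0,0,0,60,0,0,0,0]

```text
time: 10.3
tool_pos: [0.6355, 0.2161, 0.2532]
tool_rot: [3.14, -0.0, 1.614]
contact_force: [-1.0, 0.8, -1.0]
opening: 0.0599
```

Run:
```python
from h import *
p,d,P,E,c=cloud("wrist","pics/w5.png")
m=inr(P,(.6,.68),(.18,.26),(.136,.15)); print("pin top",m.sum(),cv2.minEnclosingCircle((P[m][:,:2]*1000).astype(np.float32)),np.median(P[m][:,2]))
m=inr(P,(.6,.68),(.18,.26),(.093,.099)); print("collar",m.sum(),np.percentile(P[m],[2,50,98],axis=0).round(3))
to(.6424,.0694,.25,2.4)
```

```text
pin top 613 ((635.3107299804688, 216.2224884033203), 11.923163414001465) 0.14123565684023887
collar 450 [[0.605 0.191 0.093]
 [0.635 0.22  0.096]
 [0.674 0.232 0.098]]
t 10.35 at [0.635  0.2159 0.2517] yaw [-1.7994e+02  2.0000e-02  9.2490e+01] -> shift [-146.7    1.     1.7] roll 90.09
```

The pin hangs upright: its top is at 141.2 mm, as expected, and the top circle has a radius of 11.9 mm. Next is the cover handle.

Request:
jog_arm:
  rows: [60,-30,0.2,0,8.2,60,0,0,0,8.2,60,0,0,0,8.2,60,0,0,0,8.2,60,0,0,0,8.2,60,0,0,0,8.2,60,0,0,0,8.2,60,0,0,0,8.2,60,0,0,0,8.2,60,0,0,0,8.2,60,0,0,0,8.1,60,0,40,0,0,60,0,40,0,0,60,0,36,0,0,60,0,0,0,0,60,0,0,0,0]

```text
time: 11.95
tool_pos: [0.6412, 0.0694, 0.2506]
tool_rot: [-3.141, 0.003, 0.04]
contact_force: [-0.2, -0.2, 0.1]
opening: 0.06
```

Run:
```python
from h import *
p,d,P,E,c=cloud("wrist","pics/w6.png")
m=inr(P,(.56,.73),(.03,.11),(.142,.155)); Q=P[m]; print("bar top",m.sum(),cv2.minAreaRect((Q[:,:2]*1000).astype(np.float32)),Q[:,2].max(),Q.mean(0))
to(.6424,.0694,.12,2.4)
```

```text
bar top 2161 ((643.2166137695312, 69.17106628417969), (104.20670318603516, 15.3958740234375), 2.5574381351470947) 0.1493821950778687 [0.64678982 0.06927394 0.1459761 ]
t 12.0 at [0.6413 0.0704 0.251 ] yaw [-1.7997e+02  1.3000e-01  2.3700e+00] -> shift [  1.4   1.2 131. ] roll -0.03
```

Request:
jog_arm:
  rows: [60,1.4,0.7,30,0,60,0,0,35,0,60,0,0,35,0,60,0,0,25,0,60,0,0,6,0,60,0,0,0,0,60,0,0,0,0,5,0,0,0,0,5,0,0,0,0,5,0,0,0,0,5,0,0,0,0,5,0,0,0,0,5,0,0,0,0,5,0,0,0,0]
  grip_force: 40

```text
time: 13.4
tool_pos: [0.6432, 0.0684, 0.1212]
tool_rot: [3.14, 0.0, 0.042]
contact_force: [0.3, -5.2, 1.1]
opening: 0.0149
```

Request:
jog_arm:
  rows: [5,0,0,-5,0,5,0,0,-6,0,5,0,0,-5,0,5,0,0,-2,0,5,0,0,0,0,5,0,0,0,0]

```text
time: 14.0
tool_pos: [0.6432, 0.0685, 0.1386]
tool_rot: [3.14, 0.001, 0.041]
contact_force: [2.1, -5.0, -4.4]
opening: 0.015
```

Request:
jog_arm:
  rows: [5,0,5,0,0,5,0,10,0,0,5,0,10,0,0,5,0,10,0,0,5,0,10,0,0,5,0,5,0,0,5,0,0,0,0,5,0,0,5,0,5,0,0,5,0,5,0,0,5,0,5,0,0,2.4,0,5,0,0,0,0,5,0,0,0,0]

```text
time: 15.3
tool_pos: [0.6453, 0.0198, 0.1217]
tool_rot: [-3.142, -0.0, 0.042]
contact_force: [3.7, 0.5, -3.9]
opening: 0.0147
```

Request:
jog_arm:
  rows: [5,0,5,0.6,0,5,0,10,0,0,5,0,15,0,0,5,0,20,0,0,5,0,20,0,0,5,0,20,0,0,5,0,20,0,0,5,0,20,0,0,5,0,20,0,0,5,0,12,0,0,5,0,7,0,0,5,0,3,0,0,5,0,0,0,0,5,0,0,0,0]

```text
time: 16.7
tool_pos: [0.6529, -0.1543, 0.1214]
tool_rot: [3.14, -0.002, 0.04]
contact_force: [5.9, -0.4, -4.2]
opening: 0.0151
```

```bash
python3 -c "
from h import *
a=np.radians(2.4); n=np.array([.6432,.0684])+np.array([np.sin(a),-np.cos(a)])*.225; print(n)
to(n[0],n[1],.1212,2.4)"
```

```text
[ 0.65262202 -0.15640264]
t 16.7 at [ 0.6529 -0.1543  0.1214] yaw [ 1.7993e+02 -1.1000e-01  2.3200e+00] -> shift [-0.4  2.   0.2] roll -0.08
```

Request:
jog_arm:
  rows: [5,0,2,0.3,0,5,0,1.5,0,0,5,0,0,0,0,5,0,0,0,0]

```text
time: 17.1
tool_pos: [0.653, -0.1564, 0.1213]
tool_rot: [-3.141, -0.002, 0.041]
contact_force: [6.0, 2.6, -2.7]
opening: 0.0146
```

Request:
jog_arm:
  rows: [60,0,0,0,0,60,0,0,0,0,60,0,0,0,0,60,0,0,0,0,60,0,0,0,0,60,0,0,-20,0,60,0,0,-40,0,60,0,0,-40,0,60,0,0,-40,0,60,0,0,-40,0,60,0,0,0,0,60,0,0,0,0]
  grip_force: 20

```text
time: 18.3
tool_pos: [0.6527, -0.1559, 0.3018]
tool_rot: [3.141, -0.002, 0.042]
contact_force: [-0.4, 0.7, -0.7]
opening: 0.0604
```

```bash
cat >> h.py <<'E'
A=np.radians(2.4); REF=np.array([.6467,-.0355]); YD=np.array([-np.sin(A),np.cos(A)]); XD=np.array([np.cos(A),np.sin(A)])
def chest(x,y): return REF+x*XD+y*YD
def cc(P): Q=P[...,:2]-REF; return Q@XD*1000,Q@YD*1000
def bottles(P):
    m=inr(P,(.3,.8),(-.4,.3),(.066,.081)); n,l,st,_=cv2.connectedComponentsWithStats(m.astype(np.uint8))
    for i in range(1,n):
        if st[i,4]>25:
            Q=P[l==i]; (x,y),r=cv2.minEnclosingCircle((Q[:,:2]*1000).astype(np.float32))
            if r<22: print("cap",st[i,:5],round(x,1),round(y,1),"r",round(r,1),"z",np.median(Q[:,2]).round(4),"chest",[v.round(1) for v in cc(np.array([x,y])/1000)])
E
python3 - <<'E'
from h import *
p,d,P,E,c=cloud("wrist","pics/w7.png")
x,y=cc(P); m=(P[...,2]>.143)&(P[...,2]<.152)&(abs(x)<60)&(y<-80)&(y>-160)
print("handle chest y",m.sum(),np.percentile(y[m],[2,50,98]), np.percentile(P[m][:,2],[50,98]))
m=(abs(P[...,2]-.103)<.006)&(abs(x)<66)&(y>-60); print("plate edge",m.sum(),np.percentile(y[m],[99,100]),np.median(P[m][:,2]))
p,d,P,E,c=cloud("top","pics/t7.png"); bottles(P)
to(.496,.036,.25,92.4)
E
```

```text
handle chest y 1486 [-127.07760599 -120.35013646 -113.47218259] [0.14632939 0.14848027]
plate edge 6928 [2.29311   3.3718132] 0.10351766660433073
cap [291 188  10  10  76] 497.9 36.7 r 13.8 z 0.0751 chest [np.float64(-145.6), np.float64(78.4)]
cap [248 194  10   8  61] 481.4 159.0 r 14.0 z 0.0746 chest [np.float64(-157.0), np.float64(201.3)]
t 18.4 at [ 0.652  -0.1556  0.2993] yaw [-1.7994e+02  1.6000e-01  2.3900e+00] -> shift [-147.7 -197.9   49.9] roll -90.01
```

View pics/t7.png

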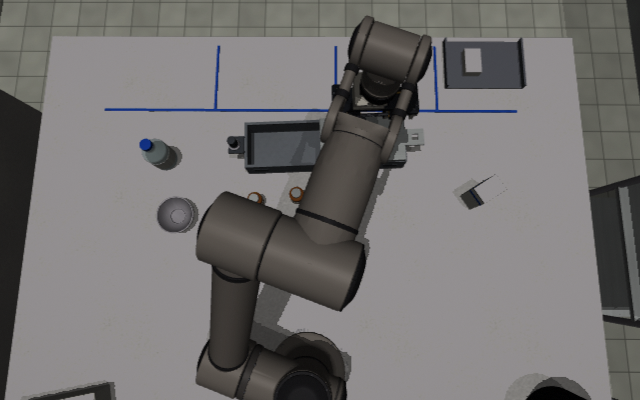

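The cover is fully open: the handle is at chest y −120.4 mm and the plate edge at +3 mm. The pin is parked near (233,142) and the well is clear. Now the first bottle.

Request:
jog_arm:
  rows: [80,-40,-12.3,12,0,80,-40,-12.3,12,0,80,-40,-12.3,12,0,80,-40,-12.3,12,0,80,0,0,0,-8.2,80,0,0,0,-8.2,80,0,0,0,-8.2,80,0,0,0,-8.2,80,0,0,0,-8.2,80,0,0,0,-8.2,80,0,0,0,-8.2,80,0,0,0,-8.2,80,0,0,0,-8.2,80,0,0,0,-8.2,80,0,0,0,-8,80,0,0,0,0,80,0,0,0,0]

```text
time: 20.1
tool_pos: [0.4901, -0.1131, 0.2519]
tool_rot: [-3.14, -0.001, 1.609]
contact_force: [0.3, -0.5, 0.6]
opening: 0.0799
```

Run:
```python
from h import *
p,d,P,E,c=cloud("wrist","pics/w8.png"); bottles(P)
to(.490,-.113,.030,92.4)
```

```text
cap [318   0  32  33 840] 498.1 35.3 r 14.0 z 0.0754 chest [np.float64(-145.5), np.float64(77.0)]
cap [306 163  27  27 581] 490.3 -113.9 r 13.9 z 0.0753 chest [np.float64(-159.5), np.float64(-71.7)]
t 20.15 at [ 0.4903 -0.1131  0.2521] yaw [-1.7991e+02 -3.0000e-02  9.2200e+01] -> shift [0.000e+00 1.000e-01 2.221e+02] roll -0.2
```

View pics/w8.png

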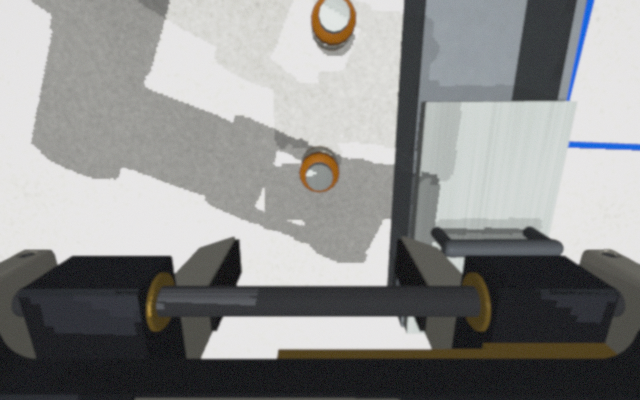

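Request:
jog_arm:
  rows: [80,0,0,20,8.2,80,0,0,20,8.2,80,0,0,20,8.2,80,0,0,0,8.2,80,0,0,0,8.2,80,0,0,0,8.2,80,0,0,0,8.2,80,0,0,0,8.2,80,0,0,0,8.2,80,0,0,0,8.2,80,0,0.8,0,8,80,0,0,40,0,80,0,0,40,0,80,0,0,40,0,80,0,0,30,0,80,0,0,12,0,80,0,0,0,0,80,0,0,0,0]

```text
time: 21.95
tool_pos: [0.4916, -0.1144, 0.0319]
tool_rot: [3.141, -0.001, 0.041]
contact_force: [0.1, 0.9, 0.2]
opening: 0.0799
```

Request:
jog_arm:
  rows: [30,0,0,0,0,30,0,0,0,0,30,0,0,0,0,30,0,0,0,0,30,0,0,0,0,30,0,0,0,0,30,0,0,0,0,30,0,0,0,0]

```text
time: 22.75
tool_pos: [0.4909, -0.1141, 0.0311]
tool_rot: [3.141, -0.0, 0.042]
contact_force: [-1.0, 0.5, 3.9]
opening: 0.0435
```

Request:
jog_arm:
  rows: [30,0,0,-10,0,30,0,0,-30,0,30,0,0,-40,0,30,0,0,-40,0,30,0,0,-20,0,30,26.5,-21.7,0,0,30,26.5,-21.7,0,0,30,26.5,-21.7,0,0,30,26.5,-21.7,0,0,30,26.5,-21.7,0,0,30,26.5,-21.7,0,0,30,0,0,0,0]

```text
time: 23.95
tool_pos: [0.646, 0.0257, 0.1703]
tool_rot: [-3.141, -0.001, 0.045]
contact_force: [-0.6, -0.7, -1.5]
opening: 0.0436
```

Request:
jog_arm:
  rows: [30,0,0,0,-8.2,30,0,0,0,-8.2,30,0,0,0,-8.2,30,0,0,0,-8.2,30,0,0,0,-8.2,30,0,0,0,-8.2,30,0,0,0,-8.2,30,0,0,0,-8.2,30,0,0,0,-8.2,30,0,0,0,-8.2,30,0,0,0,-8,30,0,0,0,0,30,0,0,0,0]

```text
time: 25.25
tool_pos: [0.6437, 0.0223, 0.1709]
tool_rot: [-3.141, 0.0, 1.608]
contact_force: [-0.3, -0.6, -1.5]
opening: 0.0439
```

Run:
```python
from h import *
n=chest(0,.058); print(n); to(n[0],n[1],.040,92.4)
```

```text
[0.64427121 0.02244912]
t 25.25 at [0.6437 0.0223 0.1709] yaw [-1.7996e+02  1.0000e-02  9.2160e+01] -> shift [1.000e-01 6.000e-01 1.309e+02] roll -0.24
```

Request:
jog_arm:
  rows: [30,0,0.6,25,-0.2,30,0,0,30,0,30,0,0,30,0,30,0,0,25,0,30,0,0,12,0,30,0,0,6,0,30,0,0,3,0,30,0,0,0.5,0,30,0,0,0,0,30,0,0,0,0]

```text
time: 26.25
tool_pos: [0.6454, 0.0226, 0.0404]
tool_rot: [3.14, 0.0, 1.616]
contact_force: [0.1, 0.3, -1.8]
opening: 0.0434
```

Request:
jog_arm:
  rows: [30,0,0,1,0,30,0,0,0.5,0,30,0,0,0,0,30,0,0,0,0]

```text
time: 26.65
tool_pos: [0.6454, 0.0226, 0.0392]
tool_rot: [3.14, 0.0, 1.616]
contact_force: [-1.1, -1.0, 5.3]
opening: 0.0434
```

Request:
jog_arm:
  rows: [60,0,0,0,0,60,0,0,0,0,60,0,0,0,0,60,0,0,0,0,60,0,0,-10,0,60,0,0,-40,0,60,0,0,-40,0,60,0,0,-40,0,60,0,0,-40,0,60,0,0,-40,0,80,5,-36.6,0,0,80,5,-36.6,0,0,80,5,-36.6,0,0,80,4,-36.6,0,0,80,0,0,0,0,80,0,0,0,0]

```text
time: 28.25
tool_pos: [0.4979, 0.0351, 0.2492]
tool_rot: [3.139, 0.0, 1.616]
contact_force: [-0.2, -0.6, 1.1]
opening: 0.0802
```

Run:
```python
from h import *
p,d,P,E,c=cloud("wrist","pics/w9.png"); bottles(P)
m=inr(P,(.58,.70),(-.02,.16),(.078,.09)); x,y=cc(P); m&=(abs(x)<58)&(y>5); print("in-well cap",m.sum(), np.percentile(np.c_[x[m],y[m],P[m][:,2]*1000],[2,50,98],axis=0).round(1) if m.sum() else 0)
to(.498,.0353,.030,92.4)
```

```text
cap [291  27  31  34 807] 482.0 157.6 r 13.9 z 0.0754 chest [np.float64(-156.5), np.float64(199.9)]
cap [304 161  28  29 603] 498.0 35.6 r 14.0 z 0.0753 chest [np.float64(-145.6), np.float64(77.3)]
cap [437 173  35  36 407] 642.7 24.0 r 19.2 z 0.0677 chest [np.float64(-1.5), np.float64(59.7)]
in-well cap 612 [[-12.7  46.9  79. ]
 [ -0.6  59.7  83.2]
 [ 12.4  71.7  84.7]]
t 28.3 at [0.4987 0.0349 0.2489] yaw [1.7986e+02 3.0000e-02 9.2590e+01] -> shift [  0.5  -1.2 218.9] roll 0.19
```

View pics/w9.png

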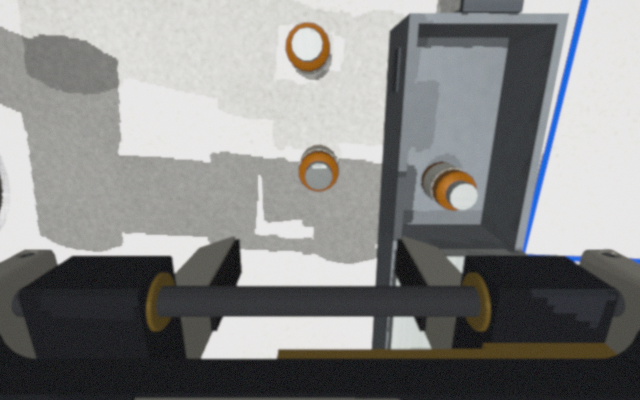

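The first bottle stands upright in the well at chest (0, 59.5) mm, cap top at 83 mm. The next bottle is at (318,175), directly below.

Request:
jog_arm:
  rows: [80,0.5,-0.8,30,0,80,0,0,45,0,80,0,0,45,0,80,0,0,45,0,80,0,0,30,0,80,0,0,15,0,80,0,0,8,0,80,0,0,0,0,80,0,0,0,0,30,0,0,0,0,30,0,0,0,0,30,0,0,0,0,30,0,0,0,0,30,0,0,0,0,30,0,0,0,0,30,0,0,0,0,30,0,0,0,0]

```text
time: 30.0
tool_pos: [0.4972, 0.0355, 0.0301]
tool_rot: [3.141, 0.0, 1.616]
contact_force: [0.1, 0.2, 3.0]
opening: 0.0438
```

Request:
jog_arm:
  rows: [30,0,0,-10,0,30,0,0,-30,0,30,0,0,-40,0,30,0,0,-40,0,30,0,0,-20,0,30,9.6,36.6,0,0,30,9.6,36.6,0,0,30,9.6,36.6,0,0,30,9.6,36.6,0,0.2,30,0,0,0,0,30,0,0,0,0,30,0,0,0,0]

```text
time: 31.2
tool_pos: [0.6402, 0.0802, 0.1698]
tool_rot: [-3.14, 0.0, 1.612]
contact_force: [-0.7, 0.4, -0.6]
opening: 0.0439
```

Run:
```python
from h import *
n=chest(0,.116); print(n); to(n[0],n[1],.0385,92.4)
```

```text
[0.64184242 0.08039825]
t 31.2 at [0.6402 0.0802 0.1698] yaw [-1.799e+02  1.000e-02  9.239e+01] -> shift [1.000e-01 1.900e+00 1.313e+02] roll -0.01
```

Request:
jog_arm:
  rows: [30,0,1.5,25,0,30,0,0,30,0,30,0,0,30,0,30,0,0,25,0,30,0,0,12,0,30,0,0,6,0,30,0,0,3,0,30,0,0,0,0,30,0,0,0,0]

```text
time: 32.1
tool_pos: [0.6436, 0.0805, 0.0402]
tool_rot: [3.14, 0.0, 1.613]
contact_force: [0.6, 0.5, -2.1]
opening: 0.0435
```

Request:
jog_arm:
  rows: [30,0,0,1.5,0,30,0,0,1,0,30,0,0,0,0,30,0,0,0,0]

```text
time: 32.5
tool_pos: [0.6436, 0.0806, 0.0382]
tool_rot: [3.139, 0.0, 1.613]
contact_force: [-2.3, 0.7, 5.5]
opening: 0.0437
```

Request:
jog_arm:
  rows: [60,0,0,0,0,60,0,0,0,0,60,0,0,0,0,60,0,0,0,0,60,0,0,-10,0,60,0,0,-40,0,60,0,0,-40,0,60,0,0,-40,0,60,0,0,-40,0,60,0,0,-40,0,80,17,-32,0,0,80,17,-32,0,0,80,17,-32,0,0,80,17,-32,0,0,80,16,-31,0,0,80,0,0,0,0,80,0,0,0,0]

```text
time: 34.2
tool_pos: [0.4806, 0.1581, 0.2475]
tool_rot: [3.139, 0.0, 1.614]
contact_force: [-0.8, -0.2, 0.7]
opening: 0.0797
```

Run:
```python
from h import *
p,d,P,E,c=cloud("wrist","pics/w10.png"); bottles(P)
to(.482,.1577,.031,92.4)
```

```text
cap [512 153  34   3  92] 687.0 189.9 r 18.2 z 0.0745 chest [np.float64(49.7), np.float64(223.6)]
cap [306 162  27  29 604] 481.9 157.8 r 14.0 z 0.0753 chest [np.float64(-156.5), np.float64(200.0)]
cap [443 233  36  32 410] 641.9 82.0 r 19.5 z 0.0677 chest [np.float64(0.1), np.float64(117.6)]
cap [403 337  27  10 215] 604.1 -37.7 r 15.4 z 0.0745 chest [np.float64(-42.7), np.float64(-0.4)]
t 34.25 at [0.4812 0.1578 0.2472] yaw [179.89   0.    92.4 ] -> shift [-1.000e-01  4.000e-01  2.162e+02] roll 0.0
```

View pics/w10.png

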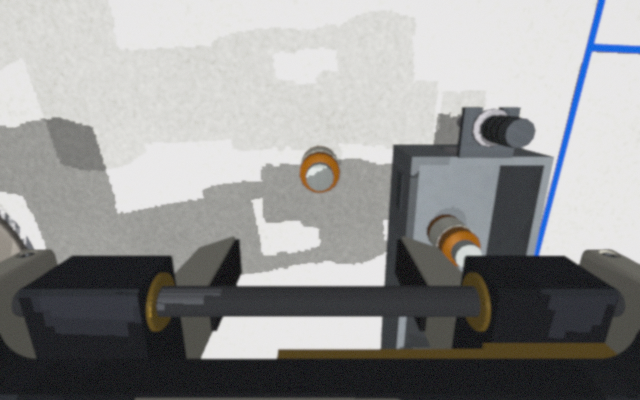

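The second bottle is upright in the well at chest (0,117.6) mm. The third is at (320,172), below the tool, and has not moved.

Request:
jog_arm:
  rows: [80,0,0.7,30,0,80,0,0,45,0,80,0,0,45,0,80,0,0,45,0,80,0,0,30,0,80,0,0,15,0,80,0,0,6,0,80,0,0,0,0,80,0,0,0,0,30,0,0,0,0,30,0,0,0,0,30,0,0,0,0,30,0,0,0,0,30,0,0,0,0,30,0,0,0,0,30,0,0,0,0,30,0,0,0,0]

```text
time: 35.95
tool_pos: [0.4815, 0.1579, 0.0306]
tool_rot: [3.141, 0.0, 1.613]
contact_force: [0.6, 0.1, 2.7]
opening: 0.0434
```

Request:
jog_arm:
  rows: [30,0,0,-10,0,30,0,0,-30,0,30,0,0,-40,0,30,0,0,-40,0,30,0,0,-20,0,30,-6.5,39.2,0,0,30,-6.5,39.2,0,0,30,-6.5,39.2,0,0,30,-6.5,39.2,0,0,30,0,0,0,0,30,0,0,0,0,30,0,0,0,0]

```text
time: 37.15
tool_pos: [0.6377, 0.1386, 0.1703]
tool_rot: [-3.14, 0.0, 1.613]
contact_force: [0.1, 0.1, -2.1]
opening: 0.0432
```

Run:
```python
from h import *
n=chest(0,.174); print(n); to(n[0],n[1],.0386,92.4)
```

```text
[0.63941364 0.13834737]
t 37.15 at [0.6377 0.1386 0.1703] yaw [-179.9     0.     92.41] -> shift [ -0.3   1.9 131.7] roll 0.01
```

Request:
jog_arm:
  rows: [30,0,1.2,25,0,30,0,0,30,0,30,0,0,30,0,30,0,0,25,0,30,0,0,12,0,30,0,0,6,0,30,0,0,3,0,30,0,0,1.2,0,30,0,0,0,0,30,0,0,0,0]

```text
time: 38.15
tool_pos: [0.6407, 0.1385, 0.0391]
tool_rot: [3.14, -0.0, 1.612]
contact_force: [0.5, 0.5, -1.7]
opening: 0.0432
```

Request:
jog_arm:
  rows: [30,0,0,0.8,0,30,0,0,0.5,0,30,0,0,0,0,60,0,0,0,0,60,0,0,0,0,60,0,0,0,0,60,0,0,0,0,60,0,0,-10,0,60,0,0,-40,0,60,0,0,-40,0,60,0,0,-40,0,60,0,0,-40,0,60,0,0,-40,0,60,0,0,-40,0,60,-40,0,0,0,60,-40,0,0,0,60,-40,0,0,0,60,-30,0,0,0,60,0,0,0,0,60,0,0,0,0]

```text
time: 40.15
tool_pos: [0.6464, -0.0119, 0.2875]
tool_rot: [3.141, -0.0, 1.611]
contact_force: [-0.2, 0.3, 0.3]
opening: 0.0597
```

Run:
```python
from h import *
p,d,P,E,c=cloud("wrist","pics/w11.png"); 
x,y=cc(P); m=(abs(x)<58)&(y>5)&(y<212)&(P[...,2]>.076)&(P[...,2]<.092)
n,l,st,_=cv2.connectedComponentsWithStats(m.astype(np.uint8))
for i in range(1,n):
    if st[i,4]>60: k=l==i; print("cap",st[i],np.percentile(np.c_[x[k],y[k],P[k][:,2]*1000],[1,50,99],axis=0).round(1).tolist())
n=chest(0,-.120); to(n[0],n[1],.27,2.4)
```

```text
cap [304   2  29  33 730] [[-11.6, 160.5, 78.3], [1.0, 173.6, 83.5], [13.6, 186.4, 85.4]]
cap [305  67  27  29 600] [[-11.2, 103.5, 81.7], [1.0, 116.1, 83.4], [14.1, 129.3, 85.2]]
cap [305 124  26  27 530] [[-11.9, 45.9, 79.7], [0.9, 59.6, 83.4], [13.6, 72.1, 85.2]]
t 40.2 at [ 0.6464 -0.0109  0.2874] yaw [ 1.7998e+02 -2.0000e-02  9.2390e+01] -> shift [-144.6   -0.7   17.3] roll 89.99
```

View pics/w11.png

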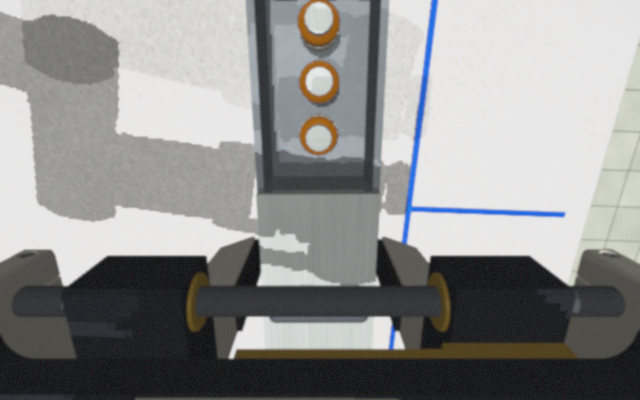

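All three bottles stand upright in a row, at (319,20), (319,82) and (319,136), with cap tops at 83.4 mm. Back to the handle.

Request:
jog_arm:
  rows: [60,-36,0,0,0,60,-36,0,0,0,60,-36,0,0,0,60,-36.6,-0.7,0,0,60,0,0,0,8.2,60,0,0,0,8.2,60,0,0,0,8.2,60,0,0,0,8.2,60,0,0,0,8.2,60,0,0,0,8.2,60,0,0,0,8.2,60,0,0,0,8.2,60,0,0,0,8.2,60,0,0,0,8.2,60,0,0,0,8,60,0,0,20,0,60,0,0,0,0,60,0,0,0,0]

```text
time: 42.0
tool_pos: [0.6519, -0.1546, 0.267]
tool_rot: [-3.141, 0.001, 0.044]
contact_force: [0.4, -0.5, 1.0]
opening: 0.06
```

Run:
```python
from h import *
p,d,P,E,c=cloud("wrist")
x,y=cc(P); m=(P[...,2]>.142)&(P[...,2]<.152)&(abs(x)<60)&(y<-80)&(y>-160)
Q=P[m]; r=cv2.minAreaRect((Q[:,:2]*1000).astype(np.float32)); print(r)
to(r[0][0]/1000,r[0][1]/1000,.1212,2.4)
```

```text
((653.5267333984375, -155.80857849121094), (103.71552276611328, 15.34831428527832), 2.158433437347412)
t 42.05 at [ 0.6521 -0.155   0.2677] yaw [ 1.7999e+02 -3.0000e-02  2.4800e+00] -> shift [  1.3   0.8 146.5] roll 0.08
```

Request:
jog_arm:
  rows: [60,1.0,0.8,30,0,60,0,0,40,0,60,0,0,40,0,60,0,0,25,0,60,0,0,11,0,60,0,0,0,0,60,0,0,0,0,5,0,0,0,0,5,0,0,0,0,5,0,0,0,0,5,0,0,0,0,5,0,0,0,0,5,0,0,0,0,5,0,0,0,0]
  grip_force: 40

```text
time: 43.45
tool_pos: [0.6528, -0.1564, 0.1209]
tool_rot: [-3.141, 0.0, 0.042]
contact_force: [-0.4, 1.0, 1.5]
opening: 0.015
```

Request:
jog_arm:
  rows: [5,0,-5,0,0,5,0,-10,0,0,5,0,-18,0,0,5,0,-20,0,0,5,0,-20,0,0,5,0,-20,0,0,5,0,-20,0,0,5,0,-20,0,0,5,0,-20,0,0,5,0,-12,0,0,5,0,-5,0,0,5,0,0,0,0,5,0,0,-6,0,5,0,0,-6,0,5,0,0,-5,0,5,0,0,-2,0,5,0,0,0,0,5,0,0,0,0]

```text
time: 45.25
tool_pos: [0.6454, 0.0126, 0.1397]
tool_rot: [3.141, 0.001, 0.041]
contact_force: [-2.4, -1.1, -4.7]
opening: 0.0149
```

```bash
python3 -c "
from h import *
n=np.array([.6528,-.1564])+.225*YD; print(n); to(n[0],n[1],.139,2.4)"
```

```text
[0.64337798 0.06840264]
t 45.25 at [0.6454 0.0126 0.1397] yaw [1.7997e+02 5.0000e-02 2.3700e+00] -> shift [  0.3 -55.8   0.7] roll -0.03
```

Request:
jog_arm:
  rows: [5,0,-5,0,0,5,0,-10,0,0,5,0,-12,0,0,5,0,-12,0,0,5,0,-10,0,0,5,0,-5,0,0,5,0,-2.1,0,0,5,0,0,0,0,5,0,0,0,0,5,0,0,0,0]

```text
time: 46.25
tool_pos: [0.643, 0.0685, 0.1397]
tool_rot: [3.14, 0.001, 0.042]
contact_force: [-5.4, -5.0, -3.9]
opening: 0.0151
```

Request:
jog_arm:
  rows: [5,0,0,4,0,5,0,0,5,0,5,0,0,5,0,5,0,0,3.5,0,5,0,0,0.8,0,5,0,0,0,0,5,0,0,0,0]

```text
time: 46.95
tool_pos: [0.643, 0.0684, 0.1213]
tool_rot: [3.14, 0.001, 0.042]
contact_force: [-5.1, -5.7, -4.5]
opening: 0.0151
```

Request:
jog_arm:
  rows: [60,0,0,0.3,0,60,0,0,0,0,60,0,0,0,0,60,0,0,0,0,60,0,0,0,0,60,0,0,0,0,60,0,0,-20,0,60,0,0,-40,0,60,0,0,-40,0,60,0,0,-40,0,60,0,0,0,0,60,0,0,0,0]

```text
time: 48.15
tool_pos: [0.6437, 0.0693, 0.2622]
tool_rot: [3.141, -0.002, 0.042]
contact_force: [-0.2, 0.1, -0.7]
opening: 0.06
```

Run:
```python
from h import *
p,d,P,E,c=cloud("wrist","pics/w12.png"); x,y=cc(P)
m=(P[...,2]>.142)&(P[...,2]<.165)&(abs(x)<60)&(y>60)&(y<150); print("handle y,z",np.percentile(y[m],[2,50,98]),np.percentile(P[m][:,2],[50,98]))
m=(abs(P[...,2]-.103)<.02)&(abs(x)<60)&(y>-5)&(y<225)&~((y>80)&(y<130)); print("plate z",m.sum(),np.percentile(P[m][:,2],[5,50,95]))
for lo,hi in((-10,20),(190,225)):
    k=m&(y>lo)&(y<hi); print(lo,hi,k.sum(),np.median(P[k][:,2]) if k.any() else 0)
```

```text
handle y,z [ 97.46279121 105.06679551 111.89214555] [0.14629153 0.14842274]
plate z 22230 [0.10226679 0.10344887 0.10462418]
-10 20 3096 0.10334701735623075
190 225 4333 0.10354861912504648
```

The cover is home: the handle is at chest y 105.1 mm and the plate is level at 103.4 mm. I'll back off for one last look.

Request:
jog_arm:
  rows: [60,0,0,-30,0,60,0,0,-30,0,60,-40,30,0,0,60,-40,40,0,0,60,-40,40,0,0,60,-40,40,0,0,60,-30,40,0,0,60,0,40,0,0,60,0,40,0,0,60,0,0,0,0,60,0,0,0,0]

```text
time: 49.3
tool_pos: [0.4775, -0.1943, 0.3195]
tool_rot: [-3.139, 0.003, 0.04]
contact_force: [0.3, 0.1, -0.9]
opening: 0.0595
```

Run:
```python
from h import *
p,d,P,E,c=cloud("scene","pics/s13.png"); p,d,P,E,c=cloud("top","pics/t13.png"); bottles(P); x,y=cc(P)
m=inr(P,(.61,.66),(.19,.25),(.13,.15)); print("pin",m.sum(),P[m].mean(0).round(3))
p0=np.load("top_p.npy")
for n,(r,q) in dict(dish=(214,177),inf=(152,158),carton=(190,480)).items():
    s=np.s_[r-28:r+28,q-28:q+28]; print(n,np.abs(p0[s].astype(int)-p[s]).mean().round(1))
```

```text
pin 62 [0.634 0.215 0.14 ]
dish 7.2
inf 7.2
carton 10.0
```

View pics/s13.png

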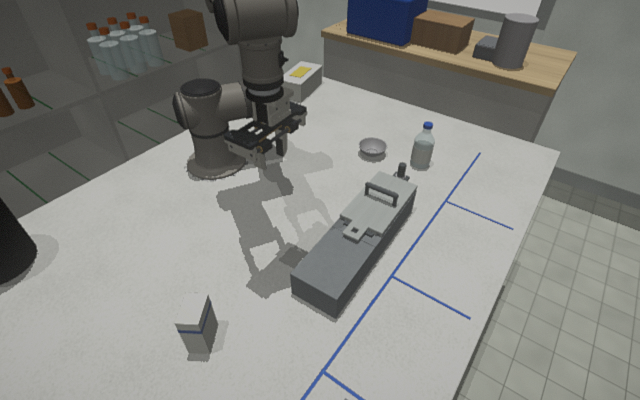

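The scene view shows the cover closed with its handle at (380,188), and the pin upright in the notch at (402,170). No bottles are left on the counter. The carton (197,325), infusion bottle (423,150) and dish (372,148) are where they started, so I'm handing in.

```bash
python3 -c "
from cell import *
print(hand_in())"
```

```text
the job is handed in; nothing more can be done
None
```

The job is done and handed in at about 49 s of robot time. I parked the pin in the notch, lifted the cover over the bump and slid it fully open. I then stood all three bottles in the well and closed the cover again, leaving the pin parked.

**Last checks:**
- **Pin:** it hangs upright in the notch, with its top at 141 mm, as expected.
- **Bottles:** before closing, all three stood upright at chest y 60, 116 and 174 mm, with cap tops about 83 mm above the counter. None were left on the counter at the end. I did not see any of them get knocked aside.
- **Cover:** fully closed and level, with the handle at chest y 105.1 mm and the plate top at 103.4 mm.
- **Bystanders:** the carton, infusion bottle and dish look unmoved in the final picture. I did not measure their positions; a before/after image difference showed only small changes.

No check failed. The one oddity was that the wrist still read 4 to 5 N of downward load each time I lowered the cover. After I let go, the plate measured at its resting height both times.

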